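Set and lock a quarter-turn stop in a T-slot

TASK

Take the bar-handled T-slot stop from the rack and drop its foot into the slot that the clamped flat blank lies on, at the blank's free sawn end. Slide it along the slot until its collar bears lightly on the sawn end (a push of a few newtons), then, without drawing it away, press it down against its spring and twist it clockwise a quarter turn to its stop so that it locks, and let go. Do not force anything, and leave everything else as it stands.

Things in the scene. Friction and masses are not known exactly. Their poses are not given: they have to be found in the camera images.
- stop_handle (a point): Centre of the bar handle of the quarter-turn T-slot stop, a plain steel part 92 mm tall, 0.3 to 0.45 kg, standing upright in one of the rack's bores. Handle: flat bar 40 mm long (this point's x), 16 mm thick (y), 28 mm high, the topmost part; this point is half-way up it, on the stop's axis (z), 78 mm above the foot's underside.
- stop_foot (a point): Centre of the underside of the stop's hammer-head foot: 28.6 mm long parallel to the handle (x), 15 mm wide, 9 mm high, then a round neck 15 mm across. Two of its corners are rounded, so that below the slot's lips it turns clockwise (from above) from lying along the slot until, after about 95 degrees, the square corners meet the side walls; anticlockwise it jams half-way.
- stop_collar (a point): Centre of the stop's collar, a round sleeve 42 mm across, 20 mm high, coaxial with the handle. At rest its underside is 25 mm above the foot's underside. A spring holds it down on the neck; it can be pushed 9 mm up: 5 N at first, 10 N at 4 mm, 16 N at 9 mm. Once it has landed on the plate, the handle must go down 5 to 8 mm more for the foot to clear the lips; locked and let go, it is 4 mm down.
- plate: Steel T-slotted plate, fixed, 200 mm (x) by 400 mm (y), 50 mm high; origin at the centre of its underside. Two T-slots run its whole length along its y, centred at x = -40 and +40 mm: mouth 18 mm wide between lips 20 mm thick, and below them a space 30 mm wide and 15 mm high (floor 15 mm above the underside).
- blank: Flat steel blank, 60 mm wide (x), 20 mm thick, lying centred along one of the two slots (which one varies), clamped to the plate, its y parallel to the plate's y. Origin on the plate's top face, on the slot's centre line, at the clamped end; the blank runs from there towards +y. Sawn roughly to length: its free end face, square to the slot, is 125 to 155 mm from the origin (blank_end is its middle). A strap clamp at the origin end stands 55 mm above the plate.
- vblock: Steel V-block, 60 mm wide, holding a brass bar, fixed on the other slot; up to 45 mm above the plate, from 25 mm behind to 110 mm ahead (+y) of its origin. Bystander.
- rack: Wooden rack, fixed, 230 mm (x) by 84 mm (y), 42 mm high, origin at the centre of its underside; three bores 34 mm across and 34 mm deep at x = -72, 0 and +72 mm. The stop, the plug and the T-bolt stand in them in any order, their collars resting on the rack's top.
- plug: Plain round stop with a round knob (32 mm across) in place of a bar, 77 mm tall, in the rack. Bystander.
- tbolt: Bolt with a hexagon nut 28 mm across and a washer, 79 mm tall, in the rack. Bystander.
- spanner: Open-ended spanner, 190 mm, lying on the bench. Bystander.
- mallet: Hammer, 260 mm, lying on the bench to the left of the rack. Bystander.
- caliper: Caliper, 230 mm, lying on the bench. Bystander.
- parallels: Steel block 100 x 28 x 36 mm on the bench behind the plate. Bystander.
- oilcan: Grey can, 56 mm across, 130 mm tall, behind the plate. Bystander.
- indicator: Dial indicator on a magnetic base, about 170 mm tall, to the right of the plate. Bystander.
There are look-alikes about, which are no part of the job. Leave any green or purple look-alike of the part that bears stop_handle alone.

How it is judged:
By the outcome, as a careful person would: the job done as asked, in the order asked, and still so for the second after the job is handed in, with the robot touching nothing.
It also fails if it takes over 58 s, if anything falls off the work surface, if the arm or the gripper's body presses on something with over 40 N, if the wrist force passes 120 N, or if a joint passes its speed limit or range.

ROBOT

A 6-joint arm with a two-finger parallel gripper is mounted at the origin on the work surface. World frame = base frame: x ahead of the robot, y to its left, z up, the work surface at z = 0. Lengths are in m, angles in degrees, forces in N, time in s.
With the tool pointing down it reaches from about 0.4 to 0.825 m from the base axis. Payload 7 kg.
Tool frame: the origin (TCP) lies midway between the tips of the shut fingers; the grasp point (between the pads) lies 19 mm behind it; z points along the fingers, y is the direction in which the jaws open and shut (so a half turn about z gives the same grasp; the last joint's range is limited). The gripper opens to 88 mm and grips with 3 to 60 N. Pads are 19 mm wide; open, the fingers measure 130 mm over their backs; the gripper's body (78 mm by 193 mm) begins 47 mm behind the grasp point.
Start: joints at [-51.331, 20.546, 0.682, 0, -70.136, -16.507], TCP at [0.255, -0.625, 0.227] pointing down, gripper open.
Joint ranges: [-176.03, 176.03], [-82.01, 121.73], [-58.28, 71.71], [-173.87, 95.51], [-174.79, -0.11], [-173.66, 173.66]. Speed limits (degrees/s): [136.94, 136.94, 172.46, 180, 180, 180].

INTERFACE

Orientations are given as a 3x3 rotation matrix whose columns are the frame's x, y, z axes.
In Python, from rig import robot gives the robot as it stands. Calls block until the motion is done:
- robot.goto(position, orientation): joint-space move of the TCP to a pose.
- robot.servo_line(position, ori=None, speed=0.15): straight line of the TCP; ori=None keeps the orientation; speed is the mean speed in m/s.
- robot.movej(angles): joint-space move.
- robot.move_gripper(opening): opening from 0.0 (shut) to 1.0 (fully open); the grip force is fixed at half the most; returns when the fingers have stopped.
- robot.dwell(seconds).
- robot.ik(position, orientation): joint angles nearest the present ones, or None.
- robot.grab_frame(name): name is "scene" or "top" or "wrist"; returns (picture, depth): 420x560x3 uint8, red, green, blue; 420x560 float32, m along the optical axis (not along the pixel's ray), 0 where there is no reading.
- robot.camera_info(name): a dict with "vfov" (degrees; the focal length in pixels is half the picture's height over the tangent of half this angle, whatever the lens; pixels are square), "cx", "cy" (the principal point, pixels), "view" (4x4, takes a point from world to camera coordinates); the wrist camera has in their place "T_tool_cam" (4x4, takes a point from camera to tool coordinates, whose origin is the TCP and whose axes are the flange's). Camera axes: x right, y down, z forward; pixel columns grow to the right and rows downward; lengths in m; the calibration is good to about 2 mm. The wrist camera is an equidistant fisheye: a pixel r from the principal point sees the ray r / f radians off the axis. A picture is of the moment at which its call begins: read the wrist's pose just before it. camera_info takes no time and is no camera call.
A pose or a line that the arm cannot do raises robot.Unreachable and nothing moves.
- robot.job_done(): hands the job in, once; it reports no verdict.
Readings, each from a call of its own:
- robot.read_t(): time.
- robot.read_qpos(): joint angles.
- robot.read_qvel(): joint speeds.
- robot.read_effort(): joint torques, N m.
- robot.read_position(): TCP position.
- robot.read_tcp_rot(): TCP orientation.
- robot.read_force(): force on the tool from outside, world axes, zero at the start.
- robot.read_ft_torque(): the same for the moment, N m.
- robot.read_grip_width(): opening from 0.0 (shut) to 1.0 (fully open).
Only numpy, scipy, OpenCV 4.12 (cv2) and the standard library are available. Lean on these libraries where they do the work, as an engineer would, in place of code of your own. Each camera call takes 0.05 s, during which the arm holds its last target.

## Working session

There is one attempt and no reset: what is moved stays moved. The work goes in short steps, each a Python script; the robot and the scene stay as the last script left them, time stands still between calls to the robot, and variables do not carry over. Pictures are saved under pics/ and viewed, and the job is handed in when it is done.

```bash
ls; mkdir -p pics; python3 - <<'E'
from rig import robot
import cv2, numpy as np
for n in ["scene","top","wrist"]:
    p,d=robot.grab_frame(n); cv2.imwrite(f"pics/{n}0.png",p[:,:,::-1]); np.save(f"pics/{n}0.npy",d)
    i=robot.camera_info(n); print(n,{k:(np.round(v,4).tolist() if not isinstance(v,float) else v) for k,v in i.items()})
print(robot.read_t(),robot.read_position(),robot.read_tcp_rot(),robot.read_force())
E
```

```text
pics
scene {'vfov': 48.705586915643615, 'cx': 286.37026853609933, 'cy': 206.02085568347803, 'view': [[-0.7112, 0.7028, -0.0146, 0.4447], [0.5376, 0.5303, -0.6556, -0.2521], [-0.453, -0.4741, -0.755, 1.7791], [0.0, 0.0, 0.0, 1.0]]}
top {'vfov': 47.33218431413783, 'cx': 279.03190875224436, 'cy': 217.13505562967143, 'view': [[0.0053, -0.9998, 0.0165, -0.0262], [-0.985, -0.0081, -0.1725, 0.5815], [0.1726, -0.0154, -0.9849, 1.4615], [0.0, 0.0, 0.0, 1.0]]}
wrist {'vfov': 65.70646984690485, 'cx': 274.30726162426356, 'cy': 209.2602155428383, 'T_tool_cam': [[0.0014, -0.9601, -0.2798, 0.0758], [1.0, 0.0014, 0.0002, -0.0002], [0.0002, -0.2798, 0.9601, -0.1588], [0.0, 0.0, 0.0, 1.0]]}
0.15 [ 0.25444115 -0.62483028  0.2258536 ] [[-9.26158624e-01 -3.77133689e-01 -6.19190415e-04]
 [-3.77134161e-01  9.26158010e-01  1.07924044e-03]
 [ 1.66450235e-04  1.23306570e-03 -9.99999226e-01]] [0.01486729 0.57469055 0.23786325]
```

View pics/scene0.png

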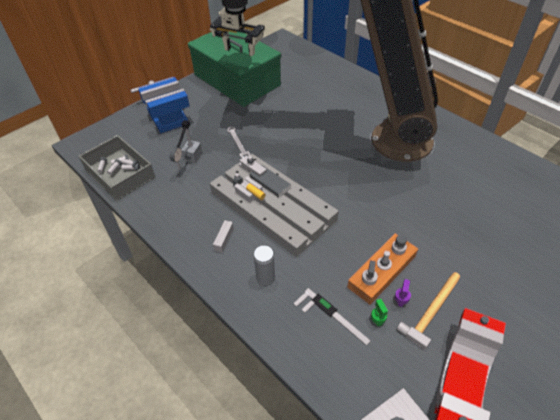

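View pics/top0.png

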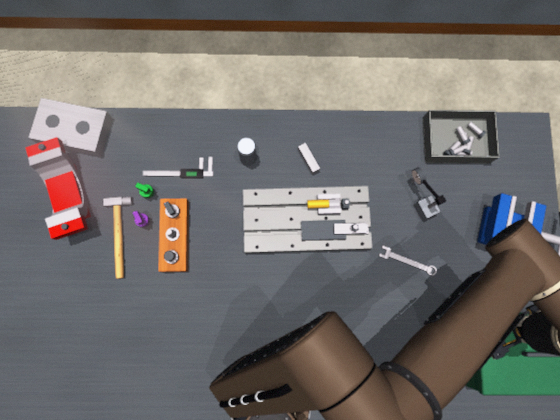

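View pics/wrist0.png

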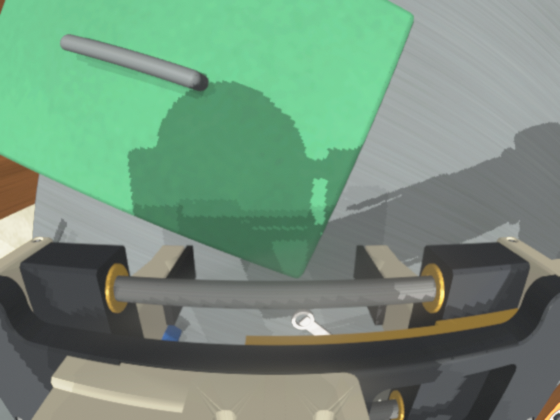

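The scene view shows the plate mid-table at (275,200) and the orange rack at (385,265). In the top view, the blank lies on the near slot (row ~230, cols 302–345) with its clamp on the right, so its free end faces left at col ~302. The rack is at (173,235). Next I'll zoom in.

```bash
cat > h.py <<'E'
import numpy as np, cv2
from rig import robot
def pix2w(n,u,v,d):
    i=robot.camera_info(n); f=210/np.tan(np.radians(i["vfov"]/2))
    z=d; c=np.array([(u-i["cx"])/f*z,(v-i["cy"])/f*z,z])
    V=np.array(i["view"]); return V[:3,:3].T@(c-V[:3,3])
def pix2plane(n,u,v,h):
    a=pix2w(n,u,v,1.0);b=pix2w(n,u,v,2.0); s=(h-a[2])/(b[2]-a[2]); return a+s*(b-a)
def cloud(n,d):
    i=robot.camera_info(n); f=210/np.tan(np.radians(i["vfov"]/2))
    v,u=np.mgrid[:420,:560]; c=np.stack([(u-i["cx"])/f*d,(v-i["cy"])/f*d,d],-1)
    V=np.array(i["view"]); return (c-V[:3,3])@V[:3,:3]
E
python3 - <<'E'
import cv2,numpy as np
from h import *
p=cv2.imread("pics/top0.png"); s=cv2.imread("pics/scene0.png")
a=cv2.resize(p[175:265,230:385],None,fx=5,fy=5,interpolation=cv2.INTER_CUBIC); cv2.imwrite("pics/za.png",a)
b=cv2.resize(p[190:280,100:200],None,fx=6,fy=6,interpolation=cv2.INTER_CUBIC); cv2.imwrite("pics/zb.png",b)
c=cv2.resize(s[220:335,340:420],None,fx=5,fy=5,interpolation=cv2.INTER_CUBIC); cv2.imwrite("pics/zc.png",c)
P=cloud("top",np.load("pics/top0.npy"))
for u,v in [(250,245),(320,229),(340,229),(172,220),(172,211),(173,234),(172,257),(165,225)]: print(u,v,np.round(P[v,u],4))
E
```

```text
250 245 [0.4926 0.0679 0.0509]
320 229 [ 0.5425 -0.1498  0.0663]
340 229 [ 0.5395 -0.209   0.0891]
172 220 [0.5719 0.3166 0.0378]
172 211 [0.5877 0.3029 0.1088]
173 234 [0.5227 0.3047 0.0707]
172 257 [0.4502 0.301  0.0882]
165 225 [0.5553 0.3374 0.0404]
```

View pics/za.png

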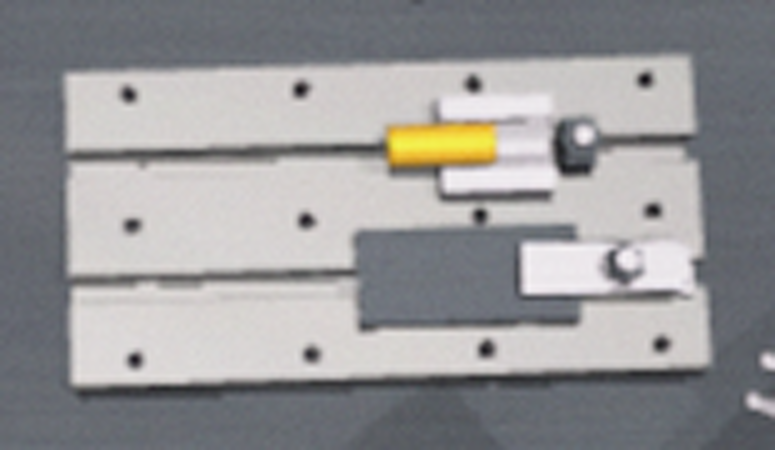

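View pics/zb.png

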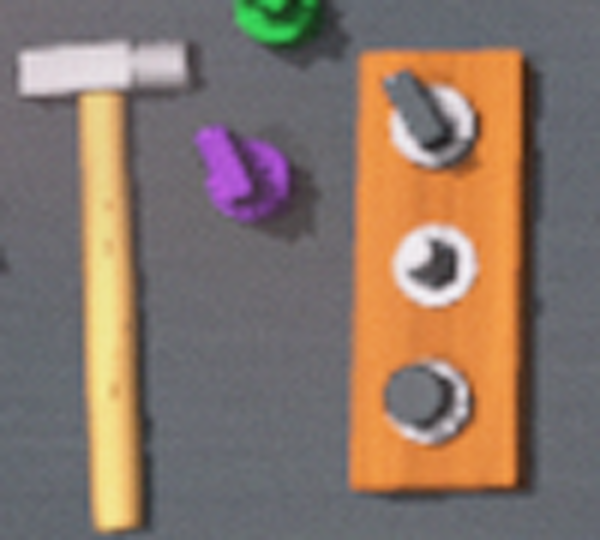

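View pics/zc.png

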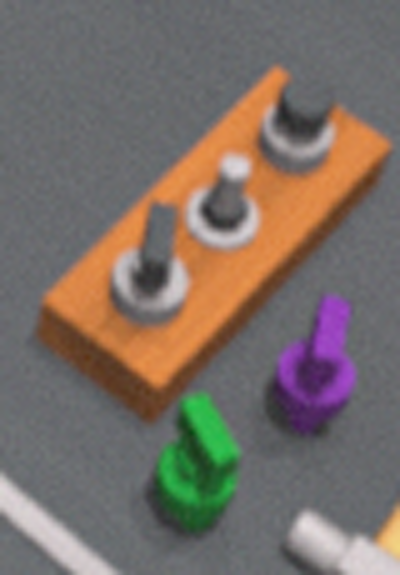

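The stop (grey flat bar) is in the far bore. In the zoom its handle runs from (395,80) to (435,145). The hex nut is in the middle bore and the round knob in the near one. The blank's sawn end is at zoom col ~357. Next I'll check the IK options and fly over for wrist views.

```bash
cat >> h.py <<'E'
def R(psi):
    c,s=np.cos(np.radians(psi)),np.sin(np.radians(psi)); return np.array([[c,s,0],[s,-c,0],[0,0,-1.]])
E
python3 - <<'E'
import cv2,numpy as np
from h import *
for u,v in [(357,229),(360,327)]: print(pix2plane("top",230+u/5-.4,175+v/5-.4,0.07))
for u,v in [(66,73),(692,56),(710,370),(71,388),(68,155),(68,282),(355,272)]: print((u,v),pix2plane("top",230+u/5-.4,175+v/5-.4,0.05))
# handle top
P=cloud("top",np.load("pics/top0.npy")); m=(P[...,2]>0.10)&(P[...,2]<.115)&(P[...,0]>.5)&(P[...,0]<.66)&(P[...,1]>.25)&(P[...,1]<.36)
q=P[m]; print(len(q),q.mean(0)); w,V=np.linalg.eigh(np.cov(q[:,:2].T)); print(w**.5,np.degrees(np.arctan2(V[1,1],V[0,1])))
P=cloud("scene",np.load("pics/scene0.npy")); m=(P[...,2]>0.085)&(P[...,2]<.115)&(P[...,0]>.55)&(P[...,0]<.64)&(P[...,1]>.25)&(P[...,1]<.36)
q=P[m]; print(len(q),q.mean(0) if len(q) else 0)
for p,ps in [((.588,.303,.2),(34,-146)),((.535,-.06,.12),(90,-90,0,-180,180))]:
  for a in ps: 
    j=robot.ik(p,R(a)); print(p,a,None if j is None else np.round(j,1))
E
```

```text
[ 0.56854761 -0.09046238  0.07      ]
[ 0.50711034 -0.09216063  0.07      ]
(66, 73) [0.67121849 0.09362832 0.05      ]
(692, 56) [ 0.68609293 -0.30687241  0.05      ]
(710, 370) [ 0.48415919 -0.31277004  0.05      ]
(71, 388) [0.47005971 0.08682206 0.05      ]
(68, 155) [0.61796384 0.09138445 0.05      ]
(68, 282) [0.53671855 0.08990355 0.05      ]
(355, 272) [ 0.5444709  -0.09037538  0.05      ]
71 [0.5936197  0.31185658 0.10867299]
[0.00661842 0.01818939] -168.63546016034167
99 [0.60558419 0.31507802 0.10385117]
(0.588, 0.303, 0.2) 34 [ 44.1  20.2  -3.3   0.  -66.5  79.9]
(0.588, 0.303, 0.2) -146 [  44.1   20.2   -3.3    0.   -66.5 -100.1]
(0.535, -0.06, 0.12) 90 [ 14.5  13.3 -24.8   0.  -51.9 165.5]
(0.535, -0.06, 0.12) -90 [ 14.5  13.3 -24.8   0.  -51.9 -14.5]
(0.535, -0.06, 0.12) 0 [ 14.5  13.3 -24.8   0.  -51.9  75.5]
(0.535, -0.06, 0.12) -180 [  14.5   13.3  -24.8    0.   -51.9 -104.5]
(0.535, -0.06, 0.12) 180 [  14.5   13.3  -24.8    0.   -51.9 -104.5]
```

```bash
python3 - <<'E'
from h import *
robot.goto([.535,.0,.22],R(-88)); 
print(robot.read_t())
T=np.eye(4);T[:3,:3]=robot.read_tcp_rot();T[:3,3]=robot.read_position()
p,d=robot.grab_frame("wrist"); cv2.imwrite("pics/w1.png",p[:,:,::-1]); np.savez("pics/w1.npz",T=T,d=d)
p,d=robot.grab_frame("top"); cv2.imwrite("pics/top1.png",p[:,:,::-1]);
robot.goto([.58,.31,.24],R(-150)); print(robot.read_t())
T=np.eye(4);T[:3,:3]=robot.read_tcp_rot();T[:3,3]=robot.read_position()
p,d=robot.grab_frame("wrist"); cv2.imwrite("pics/w2.png",p[:,:,::-1]); np.savez("pics/w2.npz",T=T,d=d)
print(robot.read_t(),robot.read_force())
E
```

```text
2.5833
4.025
4.075 [ 0.29722342 -0.4962699   0.0270437 ]
```

View pics/w1.png

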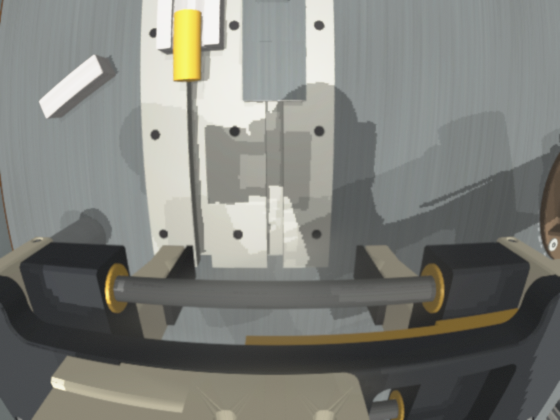

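View pics/w2.png

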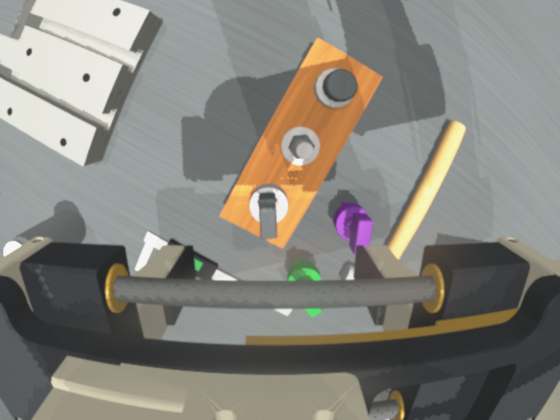

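w1 shows the blank's sawn end as an edge at row ~100, cols 243–306, with the slot continuing towards the viewer at cols ~267–283. w2 shows the stop's handle at (267,215), nearly aligned with the image vertical. I'll rectify both views onto known planes to measure them.

```bash
cat >> h.py <<'E'
def wproj(T,W):
    i=robot.camera_info("wrist"); f=210/np.tan(np.radians(i["vfov"]/2))
    M=T@np.array(i["T_tool_cam"]); c=(W-M[:3,3])@M[:3,:3]
    r=np.hypot(c[...,0],c[...,1]); th=np.arctan2(r,c[...,2]); k=f*th/np.maximum(r,1e-9)
    return np.float32(i["cx"]+k*c[...,0]),np.float32(i["cy"]+k*c[...,1])
def rect(img,T,x0,x1,y0,y1,h,s):
    # rows: x decreasing downward ; cols: y decreasing rightwards ; s m/px
    X=np.arange(x1,x0,-s); Y=np.arange(y1,y0,-s); g=np.zeros((len(X),len(Y),3)); g[...,0]=X[:,None]; g[...,1]=Y[None]; g[...,2]=h
    u,v=wproj(T,g); return cv2.remap(img,u,v,cv2.INTER_CUBIC)
E
python3 - <<'E'
from h import *
D=np.load("pics/w1.npz");im=cv2.imread("pics/w1.png")
a=rect(im,D["T"],.45,.70,-.14,.12,.05,.0005);
b=rect(im,D["T"],.48,.60,-.14,-.05,.07,.00025)
# grid ticks every 10mm
def grid(a,x1,y1,s,step):
    for k in range(0,a.shape[1],int(round(step/s))): cv2.line(a,(k,0),(k,6),(0,0,255),1)
    for k in range(0,a.shape[0],int(round(step/s))): cv2.line(a,(0,k),(6,k),(0,0,255),1)
grid(a,.7,.12,.0005,.01);grid(b,.6,-.05,.00025,.01)
cv2.imwrite("pics/r1.png",a);cv2.imwrite("pics/r1b.png",b)
D=np.load("pics/w2.npz");im=cv2.imread("pics/w2.png")
c=rect(im,D["T"],.53,.65,.25,.36,.109,.00025);grid(c,0,0,.00025,.01);cv2.imwrite("pics/r2.png",c)
e=rect(im,D["T"],.53,.65,.25,.36,.062,.00025);grid(e,0,0,.00025,.01);cv2.imwrite("pics/r2b.png",e)
E
```

```text
(no output)
```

View pics/r1.png

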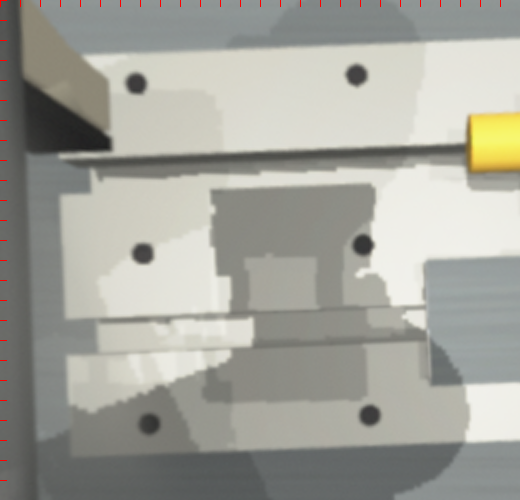

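View pics/r1b.png

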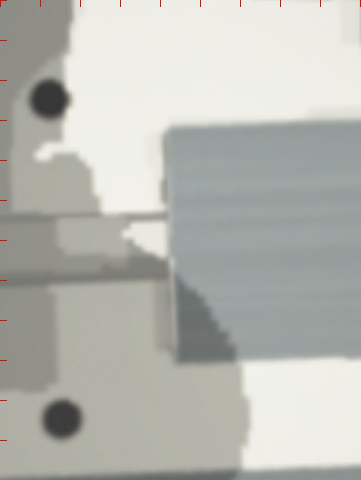

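View pics/r2.png

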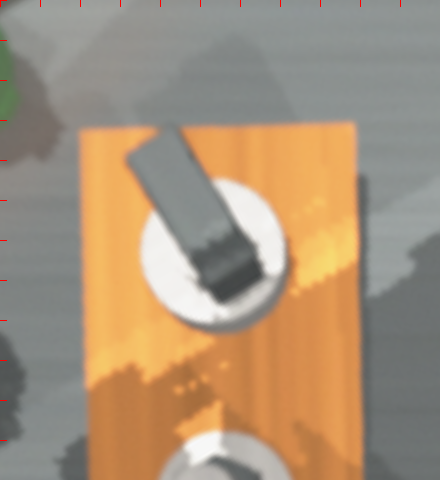

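View pics/r2b.png

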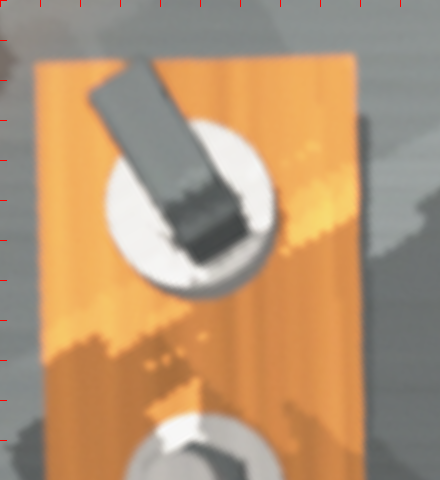

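```bash
python3 - <<'E'
from h import *
S=np.array([.5985,.312])
for k,psi in (("3",31),("4",-149)):
    c=np.array([np.cos(np.radians(psi)),np.sin(np.radians(psi))])
    robot.goto([*(S-.035*c),.20],R(psi))
    robot.dwell(.1)
    T=np.eye(4);T[:3,:3]=robot.read_tcp_rot();T[:3,3]=robot.read_position()
    p,d=robot.grab_frame("wrist"); cv2.imwrite(f"pics/w{k}.png",p[:,:,::-1]); np.savez(f"pics/w{k}.npz",T=T,d=d)
    im=np.ascontiguousarray(p[:,:,::-1])
    x=[rect(im,T,.55,.65,.265,.365,h,.00025) for h in (.109,.062)]
    a=np.hstack(x)
    for q in range(0,800,40): cv2.line(a,(q,0),(q,6),(0,0,255),1); cv2.line(a,(0,q),(6,q),(0,0,255),1)
    cv2.imwrite(f"pics/r{k}.png",a)
print(robot.read_t(),T)
E
```

```text
9.675 [[-8.57006826e-01 -5.15305052e-01  6.71013402e-05  6.28490090e-01]
 [-5.15305047e-01  8.57006828e-01  7.97105482e-05  3.30028468e-01]
 [-9.85815548e-05  3.37348246e-05 -9.99999995e-01  2.00044464e-01]
 [ 0.00000000e+00  0.00000000e+00  0.00000000e+00  1.00000000e+00]]
```

View pics/r3.png

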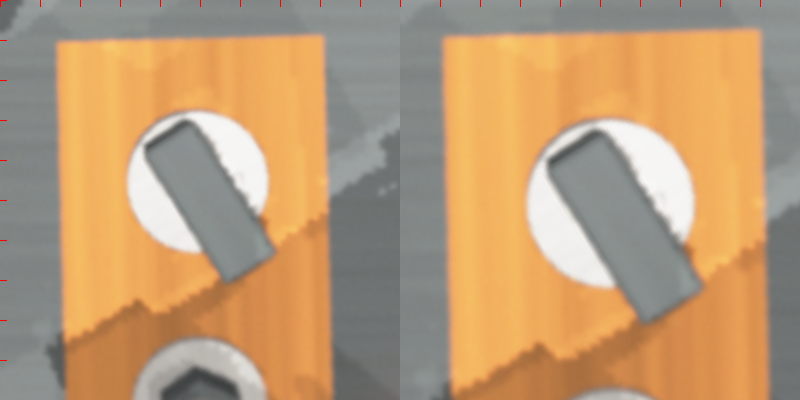

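View pics/r4.png

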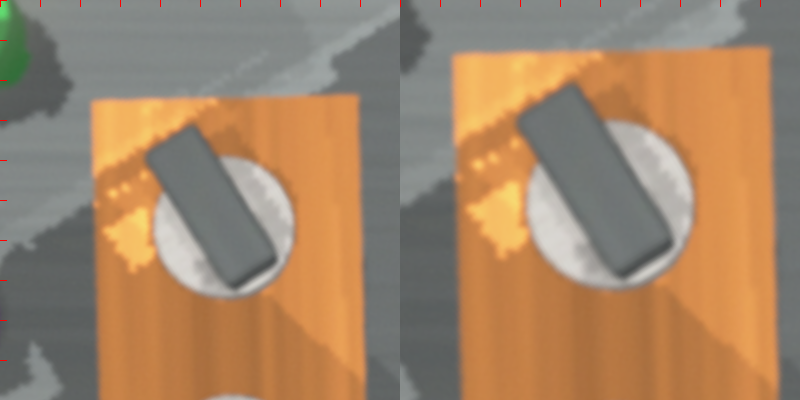

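Both opposite views agree: the handle centre is at r3/r4 px (211,205), the collar centre is at (210,204), and the bar lies at 32.5°. That puts the stop's axis at (0.599, 0.3124). Now I'll grasp it.

```bash
python3 - <<'E'
from h import *
robot.move_gripper(.45)
robot.goto([.599,.3124,.15],R(-147.5))
robot.servo_line([.599,.3124,.078],speed=.1)
print(robot.read_t(),robot.read_position(),robot.read_force())
robot.move_gripper(.0)
print(robot.read_t(),robot.read_grip_width(),robot.read_position(),robot.read_force(),robot.read_ft_torque())
robot.servo_line([.599,.3124,.082],speed=.05)
print(robot.read_force())
robot.servo_line([.599,.3124,.155],speed=.1)
print(robot.read_t(),robot.read_grip_width(),robot.read_force(),robot.read_ft_torque())
p,d=robot.grab_frame("wrist"); cv2.imwrite("pics/w5.png",p[:,:,::-1])
p,d=robot.grab_frame("scene"); cv2.imwrite("pics/s5.png",cv2.resize(p[150:330,260:440,::-1],None,fx=3,fy=3))
E
```

```text
11.85 [0.59951712 0.3127532  0.07868846] [-0.10723972  0.07428418  0.12409995]
12.3667 0.18303723520095513 [0.59910453 0.31261466 0.07841689] [-1.5532517  -0.17486789  2.28043734] [0.14448554 0.38868854 0.01389593]
[-0.61811302  0.2517212  -3.65490917]
13.5 0.1810094459234736 [-0.87739863 -0.21456166 -3.32280978] [-0.06046703 -0.01513194  0.06186975]
```

View pics/w5.png

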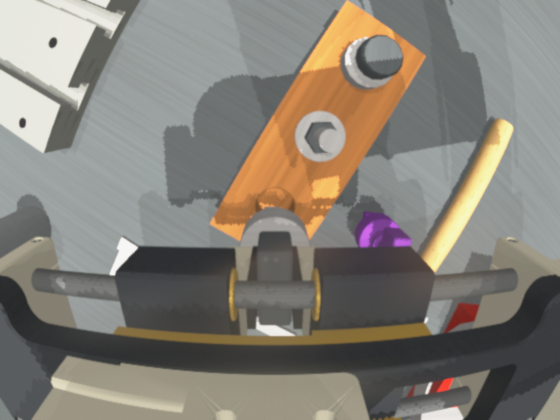

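View pics/s5.png

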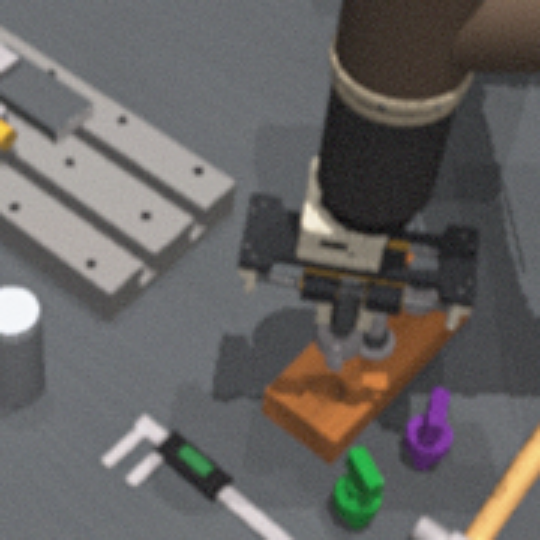

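```bash
cat >> h.py <<'E'
K=-.0345
def slotx(y): return .538+(y+.0925)*K
def F(n=4):
    a=[]
    for _ in range(n): a.append(robot.read_force()); robot.dwell(.02)
    return np.mean(a,0)
E
python3 - <<'E'
from h import *
y=-.045; psi=-88
robot.goto([slotx(y),y,.150],R(psi)); robot.dwell(.1)
robot.servo_line([slotx(y),y,.118],speed=.1); robot.dwell(.15)
f0=F(); print(robot.read_t(),f0,robot.read_ft_torque(),robot.read_position(),robot.read_grip_width())
T=np.eye(4);T[:3,:3]=robot.read_tcp_rot();T[:3,3]=robot.read_position()
p,d=robot.grab_frame("wrist"); cv2.imwrite("pics/w6.png",p[:,:,::-1]); np.savez("pics/w6.npz",T=T,d=d,f0=f0)
p,d=robot.grab_frame("scene"); cv2.imwrite("pics/s6.png",cv2.resize(p[120:260,200:350,::-1],None,fx=4,fy=4,interpolation=cv2.INTER_CUBIC))
E
```

```text
15.75 [-0.15476915 -0.13728489 -4.09584893] [ 0.00501984  0.06973492 -0.01708615] [ 0.53686903 -0.0448718   0.11871127] 0.18339864371966527
```

View pics/w6.png

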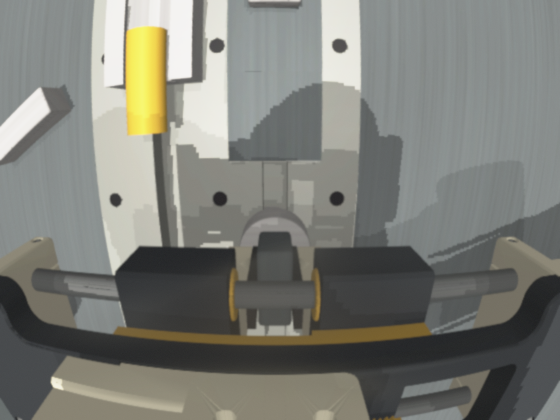

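View pics/s6.png

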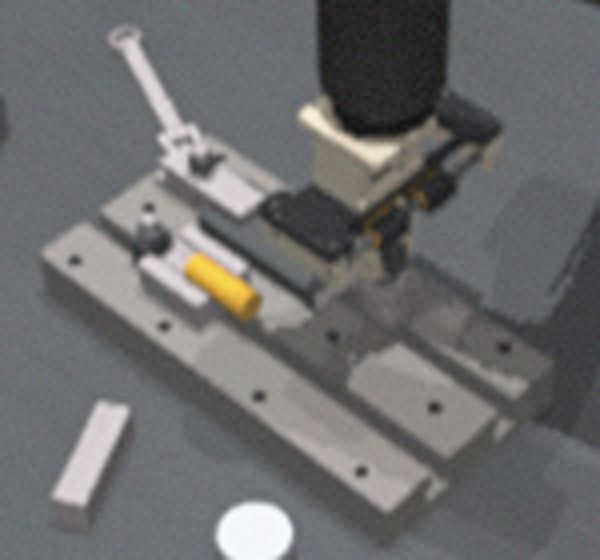

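w6 shows the slot (cols 263–288) lined up with the collar and handle centre (col ~275), and the sawn end at row ~160. I'll refine both in this closer view.

```bash
python3 - <<'E'
from h import *
D=np.load("pics/w6.npz");im=cv2.imread("pics/w6.png")
x=[rect(im,D["T"],.49,.59,-.13,-.05,h,.0002) for h in (.05,.07)]
a=np.hstack(x)
for q in range(0,800,50): cv2.line(a,(q,0),(q,6),(0,0,255),1); cv2.line(a,(0,q),(6,q),(0,0,255),1)
cv2.imwrite("pics/r6.png",a)
E
```

```text
(no output)
```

View pics/r6.png

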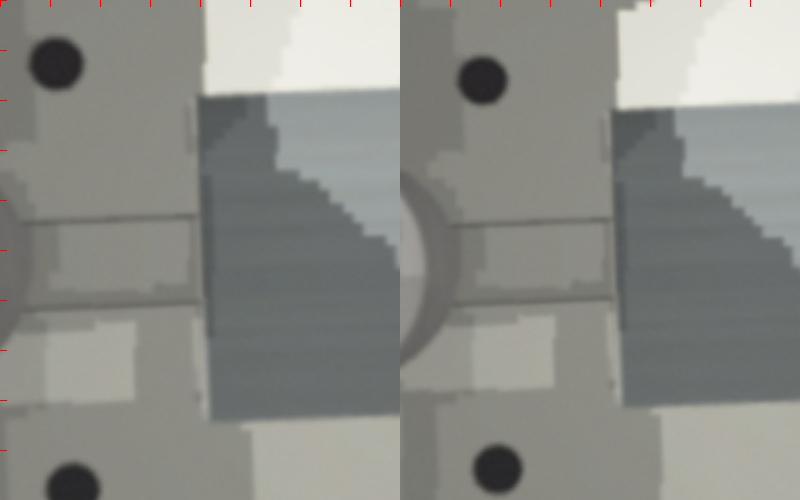

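```bash
python3 - <<'E'
from h import *
y=-.045; f0=np.load("pics/w6.npz")["f0"]; 
for z in np.arange(.116,.0861,-.002):
    robot.servo_line([slotx(y)-.0003,y,z],speed=.03)
    f=robot.read_force()-f0; print(round(z,4),np.round(f,1),np.round(robot.read_position(),4))
    if abs(f[2])>3.5 or np.hypot(f[0],f[1])>5: print("stop"); break
print(robot.read_t(),robot.read_grip_width())
E
```

```text
0.116 [-0.2  0.2  1.2] [ 0.5359 -0.045   0.1159]
0.114 [ 0.3  0.3 -0.7] [ 0.5359 -0.045   0.1138]
0.112 [ 0.2 -0.1  0. ] [ 0.5359 -0.045   0.1118]
0.11 [ 0.1 -0.1 -0.2] [ 0.5359 -0.045   0.1098]
0.108 [ 0.1 -0.  -0.5] [ 0.536  -0.045   0.1079]
0.106 [0.7 0.1 0.7] [ 0.5359 -0.045   0.1058]
0.104 [-0.2  1.   0.6] [ 0.5359 -0.045   0.1038]
0.102 [-0.3  0.1  0.2] [ 0.5359 -0.045   0.1018]
0.1 [-0.3  0.   0. ] [ 0.5359 -0.045   0.0998]
0.098 [-0.1 -0.8  0.3] [ 0.5359 -0.045   0.0979]
0.096 [0.3 0.8 0.7] [ 0.5359 -0.045   0.0958]
0.094 [-0.2  0.3  0. ] [ 0.5359 -0.045   0.0938]
0.092 [0.2 1.  0.4] [ 0.5359 -0.045   0.0918]
0.09 [0.6 0.7 0.2] [ 0.5359 -0.045   0.0898]
0.088 [-0.   0.6  0.4] [ 0.536  -0.045   0.0879]
19.6 0.18038625749453638
```

It's in the slot cleanly with no contact force. Now I'll slide it to the sawn end.

```bash
python3 - <<'E'
from h import *
X=lambda y: slotx(y)
f1=F(); print(f1)
robot.servo_line([X(-.0675),-.0675,.088],speed=.04); robot.dwell(.05)
f1=F(); print(robot.read_t(),f1,robot.read_position())
y=-.0675
while y>-.077:
    y-=.0005
    robot.servo_line([X(y),y,.088],speed=.01)
    f=F(3)-f1; print(round(y,4),np.round(f,1),np.round(robot.read_position(),4))
    if f[1]>3: break
np.savez("pics/c.npz",y=y,f1=f1)
print(robot.read_t())
E
```

```text
[ 0.45759316  0.2502573  -3.77467846]
20.5 [ 0.07735665 -0.23743802 -4.19335664] [ 0.53716942 -0.06736945  0.08800615]
-0.068 [-0.1 -0.4  0.5] [ 0.5372 -0.0679  0.088 ]
-0.0685 [0.3 0.5 1. ] [ 0.5372 -0.0685  0.088 ]
-0.069 [0.1 0.4 0.2] [ 0.5372 -0.069   0.088 ]
-0.0695 [-0.2  0.1 -0.2] [ 0.5372 -0.0695  0.088 ]
-0.07 [ 0.1 -0.2  0.4] [ 0.5372 -0.07    0.088 ]
-0.0705 [-0.6  0.6  0.6] [ 0.5373 -0.0705  0.088 ]
-0.071 [-0.2  0.1  0.1] [ 0.5373 -0.071   0.088 ]
-0.0715 [0.1 0.4 0.8] [ 0.5372 -0.0715  0.088 ]
-0.072 [ 0.2  0.2 -0.4] [ 0.5373 -0.072   0.088 ]
-0.0725 [0.  0.7 0.1] [ 0.5373 -0.0725  0.088 ]
-0.073 [-0.8  3.1  0.7] [ 0.5373 -0.0728  0.088 ]
23.8
```

Contact at TCP y ≈ -0.0728 with 3 N. Now I'll press down, regulating the push to about 4 N.

```bash
python3 - <<'E'
from h import *
c=np.load("pics/c.npz"); y=float(c["y"]); f1=c["f1"]
for z in [.0875,.087,.0865,.086,.0855,.085,.084,.083,.082,.081,.0805,.080]:
    robot.servo_line([slotx(y),y,z],speed=.02)
    f=F(3)-f1; print(round(z,4),round(y,5),np.round(f,1),np.round(robot.read_position(),4),round(robot.read_t(),2))
    if f[2]>19 or f[1]>12: print("stop");break
    y-=np.clip((4-f[1])*.00006,-.0003,.0003)
np.savez("pics/c.npz",y=y,f1=f1,z=z)
print(robot.read_t(),robot.read_grip_width(),robot.read_ft_torque())
E
```

```text
0.0875 -0.073 [-0.6  4.2  1.8] [ 0.5375 -0.0728  0.0876] 24.1
0.087 -0.07299 [-0.2  4.9  2.9] [ 0.5375 -0.0728  0.0871] 24.4
0.0865 -0.07293 [0.3 5.1 2.4] [ 0.5376 -0.0728  0.0866] 24.7
0.086 -0.07286 [-1.1  4.9  6.2] [ 0.5376 -0.0728  0.0864] 25.0
0.0855 -0.07281 [-1.5  5.8  7.1] [ 0.5376 -0.0728  0.086 ] 25.3
0.085 -0.07269 [-1.3  4.2  7.8] [ 0.5376 -0.0728  0.0853] 25.6
0.084 -0.07268 [-1.   4.4  9.2] [ 0.5376 -0.0727  0.0842] 25.9
0.083 -0.07266 [-1.5  3.7 10. ] [ 0.5376 -0.0728  0.0833] 26.2
0.082 -0.07268 [-1.8  4.5 11.3] [ 0.5376 -0.0728  0.0824] 26.5
0.081 -0.07265 [-2.4  3.3 12.3] [ 0.5376 -0.0728  0.0815] 26.8
0.0805 -0.0727 [-2.1  4.3 13.1] [ 0.5376 -0.0728  0.0811] 27.1
0.08 -0.07268 [-2.2  4.7 13.3] [ 0.5376 -0.0727  0.0807] 27.4
27.4 0.17767544082913886 [ 1.6610353   1.08997362 -0.02416553]
```

```bash
cat > tw.py <<'E'
from h import *
import sys
c=np.load("pics/c.npz"); y=float(c["y"]); f1=c["f1"]; z=float(c["z"]); psi=float(sys.argv[1]); end=float(sys.argv[2]); st=float(sys.argv[3]); tl=float(sys.argv[4])
x=float(c["x"]) if "x" in c else slotx(y)
t0=float(c["t0"]) if "t0" in c else robot.read_ft_torque()[2]
if z>.0792:
    z=.0792; robot.servo_line([x,y,z],speed=.02); print(F(3)-f1,robot.read_position())
while psi>end+.01:
    psi=max(psi-st,end)
    robot.servo_line([x,y,z],R(psi),speed=.05)
    f=F(3)-f1; tz=robot.read_ft_torque()[2]-t0; r=robot.read_tcp_rot(); print(round(psi,1),round(np.degrees(np.arctan2(r[1,0],r[0,0])),1),np.round(f,1),round(tz,3),np.round(robot.read_position(),4),round(robot.read_t(),2))
    if abs(tz)>tl or f[2]>20 or f[1]>12 or f[1]<.8 or abs(f[0])>12: print("stop");break
    y-=np.clip((4-f[1])*.00006,-.0003,.0003)
    x-=np.clip(f[0]*.00002,-.0001,.0001)*(-1 if False else -1) 
np.savez("pics/c.npz",y=y,f1=f1,z=z,x=x,t0=t0,psi=psi)
print(robot.read_grip_width())
E
python3 tw.py -88 -128 8 .35
```

```text
[-3.32298977  4.44953696 13.92662112] [ 0.53761266 -0.07278456  0.07992889]
-96.0 -96.0 [-0.6  4.1 13.8] -0.155 [ 0.5385 -0.0727  0.0803] 28.04
-104.0 -104.0 [ 0.2  3.6 13.9] -0.124 [ 0.539  -0.0727  0.0804] 28.38
-112.0 -112.0 [ 0.7  4.1 14. ] -0.068 [ 0.5391 -0.0726  0.0804] 28.73
-120.0 -120.0 [ 0.1  3.7 14.1] -0.138 [ 0.539  -0.0726  0.0804] 29.07
-128.0 -128.0 [ 0.6  4.4 13.7] -0.103 [ 0.539  -0.0726  0.0804] 29.41
0.1813933245557366
```

```bash
python3 tw.py -128 -174 8 .35; python3 tw.py -174 -186 2 .35
```

```text
-136.0 -136.0 [ 0.2  4.3 13.7] -0.102 [ 0.539  -0.0726  0.0804] 29.75
-144.0 -144.0 [-0.8  4.5 13.9] -0.108 [ 0.539  -0.0725  0.0804] 30.09
-152.0 -152.0 [-0.7  4.6 14. ] -0.128 [ 0.5388 -0.0725  0.0803] 30.43
-160.0 -160.0 [-0.9  4.9 13.9] -0.163 [ 0.5385 -0.0724  0.0803] 30.77
-168.0 -168.0 [-1.2  4.7 14.9] -0.103 [ 0.5383 -0.0724  0.0802] 31.12
-174.0 -174.0 [-1.4  5.2 14. ] -0.135 [ 0.5382 -0.0723  0.0802] 31.43
0.18327867628873085
-176.0 -176.0 [-1.4  4.7 13.7] 0.041 [ 0.5382 -0.0723  0.0801] 31.73
-178.0 -178.0 [-1.7  4.4 14.3] 0.086 [ 0.5382 -0.0723  0.0802] 32.02
-180.0 -180.0 [-2.   4.7 14.7] 0.067 [ 0.5381 -0.0723  0.0801] 32.33
-182.0 178.0 [-2.3  4.7 14.9] 0.084 [ 0.5379 -0.0723  0.0801] 32.62
-184.0 176.0 [-2.3  4.7 14.3] 0.121 [ 0.5378 -0.0723  0.0801] 32.92
-186.0 174.0 [-2.1  4.5 14.7] 0.162 [ 0.5376 -0.0723  0.08  ] 33.23
0.18079718923197535
```

```bash
python3 - <<'E'
from h import *
p,d=robot.grab_frame("wrist"); cv2.imwrite("pics/w7.png",p[:,:,::-1])
p,d=robot.grab_frame("scene"); cv2.imwrite("pics/s7.png",cv2.resize(p[120:260,200:350,::-1],None,fx=4,fy=4,interpolation=cv2.INTER_CUBIC))
E
python3 tw.py -186 -189 1 .45
```

```text
-187.0 173.0 [-1.7  4.6 13.9] 0.2 [ 0.5376 -0.0722  0.0801] 33.62
-188.0 172.0 [-2.6  4.5 13.9] 0.252 [ 0.5376 -0.0722  0.0801] 33.92
-189.0 171.1 [-2.1  4.2 14.4] 0.317 [ 0.5376 -0.0722  0.0801] 34.23
0.17870036015424764
```

View pics/w7.png

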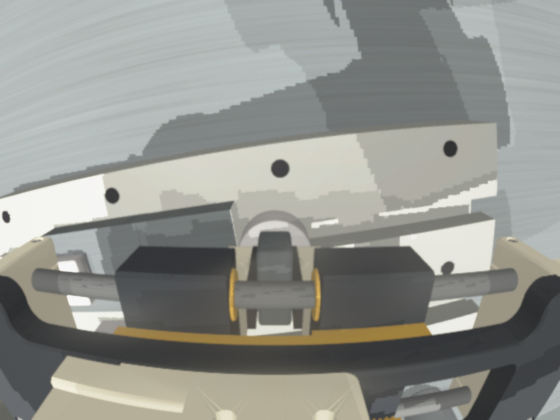

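View pics/s7.png

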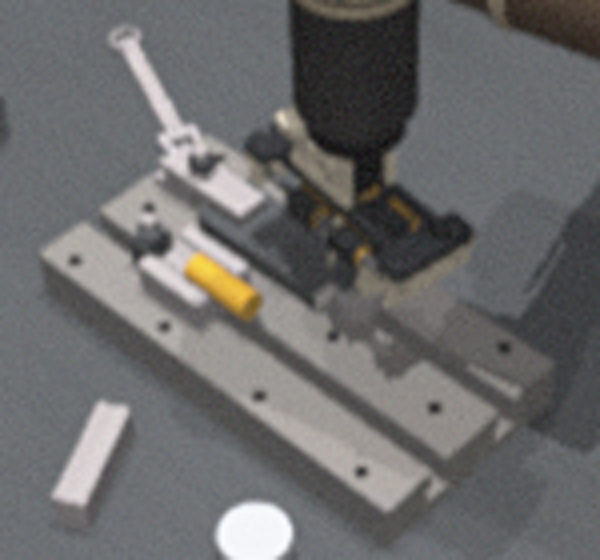

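The torque ramps from about 95° onward, so the stop has been reached. I'll ease the wind-up, raise it gently until the foot seats under the lips while holding the push, and then release.

```bash
python3 - <<'E'
from h import *
c=np.load("pics/c.npz"); y=float(c["y"]); f1=c["f1"]; z=float(c["z"]); x=float(c["x"])
robot.servo_line([x,y,z],R(-185),speed=.05); print(F(3)-f1,robot.read_ft_torque()[2]-c["t0"])
while z<.0835:
    z+=.0005
    robot.servo_line([x,y,z],speed=.02)
    f=F(3)-f1; print(round(z,4),np.round(f,1),np.round(robot.read_position(),4),round(robot.read_ft_torque()[2]-float(c["t0"]),3),round(robot.read_t(),2))
    if f[2]<1.5: break
    y-=np.clip((4-f[1])*.00006,-.0003,.0003)
np.savez("pics/c2.npz",x=x,y=y,z=z)
E
```

```text
[-2.22969253  3.70535696 14.27166681] 0.10454189082972667
0.0797 [-2.   3.8 14.1] [ 0.5374 -0.0722  0.0805] 0.08 34.83
0.0802 [-1.9  3.8 13.2] [ 0.5375 -0.0722  0.0809] 0.082 35.12
0.0807 [-2.   3.4 12.4] [ 0.5375 -0.0723  0.0814] 0.098 35.42
0.0812 [-1.7  4.3 11.7] [ 0.5374 -0.0723  0.0818] 0.101 35.73
0.0817 [-1.6  3.4 12.2] [ 0.5374 -0.0722  0.0823] 0.082 36.02
0.0822 [0.8 2.7 7.8] [ 0.5374 -0.0722  0.0824] 0.055 36.33
0.0827 [5.  2.5 0.1] [ 0.5373 -0.0722  0.0824] 0.081 36.62
```

The foot seated at z = 0.0824, exactly 4 mm below landing, so it is locked. Releasing.

```bash
python3 - <<'E'
from h import *
c=np.load("pics/c2.npz"); x,y,z=float(c["x"]),float(c["y"]),.0825
robot.servo_line([x,y,z],speed=.02); print(F(3))
robot.move_gripper(.42); print(robot.read_grip_width(),F(3),robot.read_t())
robot.servo_line([x,y,.16],speed=.08); print(robot.read_t())
psi=-88
robot.goto([slotx(-.02),-.02,.20],R(psi)); robot.dwell(.2)
T=np.eye(4);T[:3,:3]=robot.read_tcp_rot();T[:3,3]=robot.read_position()
p,d=robot.grab_frame("wrist"); cv2.imwrite("pics/w8.png",p[:,:,::-1]); im=np.ascontiguousarray(p[:,:,::-1])
a=np.hstack([rect(im,T,.49,.59,-.13,-.03,h,.00025) for h in (.07,.113)])
cv2.imwrite("pics/r8.png",a)
p,d=robot.grab_frame("scene"); cv2.imwrite("pics/s8.png",cv2.resize(p[120:260,200:350,::-1],None,fx=4,fy=4,interpolation=cv2.INTER_CUBIC))
print(robot.read_t())
E
```

```text
[ 5.22518302  1.18035346 -4.00522283]
0.42163020459894207 [0.2232038  0.32439358 0.14601285] 37.5917
38.7083
40.425
```

View pics/w8.png

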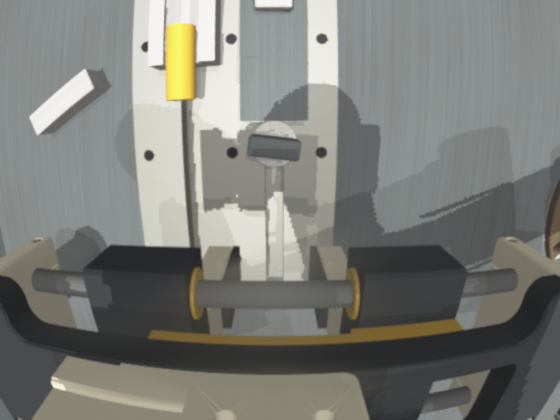

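View pics/r8.png

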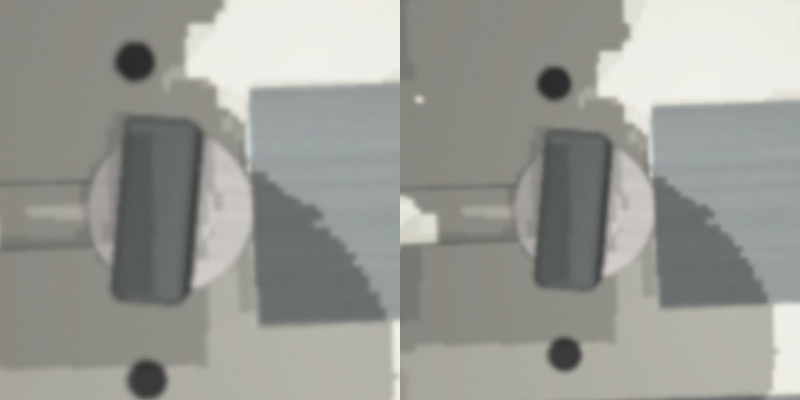

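View pics/s8.png

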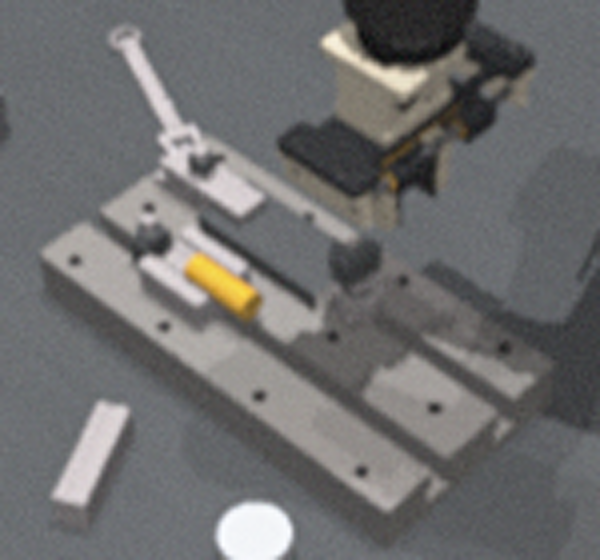

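The collar's edge meets the sawn end with no visible gap (r8 px (252,210)). The handle is turned about 95° from the slot, so it is at its stop and upright. Handing in.

```bash
python3 - <<'E'
from h import *
print(robot.read_t(),robot.read_force()); robot.job_done()
E
```

```text
40.425 [ 0.44256725 -0.27536994 -0.35032672]
the job is handed in; nothing more can be done
```

The stop is locked in the blank's slot with its collar against the sawn end, and I handed the job in at 40.4 s of the 58 s allowed.

- **Insertion and push:** The stop went from the rack's far bore into the slot without contact force. I slid it along until the collar met the end with about 3 N, and held roughly 3–6 N from there until the lock seated.
- **Press and twist:** I pressed it 6 to 6.5 mm below the collar's landing height, at about 14 N. I then twisted it clockwise. The twisting torque rose steadily near the expected 95°, reaching about 0.3 N m at a gripper rotation of 101°, which I took as the stop.
- **Lock:** Easing up, the foot seated under the lips 4 mm below landing height, as specified for a locked stop. I then let go.

**Last checks:**
- The wrist view shows no visible gap between collar and blank, and the handle about 95–96° from the slot.
- After I let go, the force on the tool was about zero. None of the objects in the last views looked disturbed; I did not look at the rack again after lifting the stop.
- Just before release there was about 5 N sideways on the handle, and the push on the blank had dropped to about 1 N. The stop did not visibly move when I let go.
- None of the checks failed. The only disagreement was the sawn end's position, which the top and wrist cameras gave about 2 mm apart, so I set the contact by force instead.

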